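Put the drained desk plants back on their stand in the same order

ROBOT

A 6-joint arm with a two-finger parallel gripper is mounted at the origin on the work surface. World frame = base frame: x ahead of the robot, y to its left, z up, the work surface at z = 0. Lengths are in m, angles in degrees, forces in N, time in s.
With the tool pointing down it reaches from about 0.4 to 0.825 m from the base axis. Payload 7 kg.
Tool frame: the origin (TCP) lies on the centre line of the jaws, within the pads' length; the fingertips stand 8 mm ahead of it and the grasp point (between the pads) lies 11 mm behind it (r.tcp_to_tips is the distance from the TCP to the fingertips, in m); z points along the fingers, y is the direction in which the jaws open and shut (so a half turn about z gives the same grasp; the last joint's range is limited). The gripper opens to 88 mm and grips with 3 to 60 N. Pads are 19 mm wide; open, the fingers measure 130 mm over their backs; the gripper's body (78 mm by 193 mm) begins 47 mm behind the grasp point.
Start: joints at [-53.394, 20.546, 0.682, 0, -70.136, -16.507], TCP at [0.232, -0.634, 0.235] pointing down, gripper open.
Joint ranges: [-176.03, 176.03], [-82.01, 121.73], [-58.28, 71.71], [-173.87, 95.51], [-174.79, -0.11], [-173.66, 173.66]. Speed limits (degrees/s): [136.94, 136.94, 172.46, 180, 180, 180].

INTERFACE

Orientations are given as [roll, pitch, yaw] about the fixed x, y, z axes, in that order (R = Rz(yaw) Ry(pitch) Rx(roll)).
In Python, from plant import r gives the robot as it stands.
- The arm moves only by the tool drive_tool, never from a script. Its argument "plan" is text: rows parted by semicolons, each of 4 numbers parted by spaces: the shift along the tool's x, y, z in cm, then the turn about the tool's z in rad. A call has 1 to 8 rows; each row is the pose to reach, as a shift and turn from the pose commanded when the call began, along the tool's axes at that moment; what a row does not reach only later rows make up. A row lasts 1/8 s, in which the tool goes at most 62.5 mm and 10.7 degrees, less where a joint would pass 70% of its speed; a pose out of reach is approached as far as the arm can. A call with a gripper value outside its range is refused whole. "fingers" is the closure, from -1 (fully open) to 1 (shut), set as the call begins (left out, the last holds). The fingers move at their own pace and stop on an object; "squeeze" is the grip in N (left out, the last holds). Time passes only in rows, so rows that repeat a pose let the fingers close. It gives the time, the measured TCP pose, the force and the opening at its end, in the units of the state.
- r.get_state(): the state, without advancing time (a new reading comes with each control period).
- r.capture(name): name is "scene" or "top"; returns a dict with "frame" (384x512x3 uint8, red, green, blue), "fovy" (degrees; the focal length in pixels is half the picture's height over the tangent of half this angle, whatever the lens; pixels are square), "cx", "cy" (the principal point, pixels), "k1" (the pictures are not rectified: a ray, as slopes to the right and down, at radius r is drawn at 1 + k1 r^2 times it, then the intrinsics apply), "rvec" (rotation vector, rad) and "tvec" (3), from world to camera coordinates, as OpenCV has them. Camera axes: x right, y down, z forward; pixel columns grow to the right and rows downward; lengths in m; the calibration is good to about 2 mm. A picture is of the moment at which its call begins. There is no depth.
- r.close_job(): hands the job in, once; it reports no verdict.
The state is a dict: "time_s": time; "joints": joint angles; "qd": joint speeds; "joint_torque": joint torques, N m; "tcp_pos": TCP position; "eef_rot": TCP orientation; "contact_force": force on the tool from outside, world axes, zero at the start; "moment": the same for the moment, N m; "gripper_width": finger opening in m.
Only numpy, scipy, OpenCV 4.12 (cv2) and the standard library are available. Lean on these libraries where they do the work, as an engineer would, in place of code of your own. Each camera call takes 0.05 s, during which the arm holds its last target. There are 200 camera calls.

TASK

The four little potted plants have drained on the wire rack after watering: put them back on the bamboo stand, one in the middle of each clay saucer, in the same left-to-right order in which they stand on the rack now. Keep the plants upright and set them down rather than dropping them, and do not disturb the bottle or the earbud case.

Things in the scene. Friction and masses are not known exactly. Their poses are not given: they have to be found in the camera images.
- ball_cactus: Ball cactus (41 mm) in a square white pot, 50 x 50 mm upright collar over the top 30 mm, sides along its x and y (within 0.25 rad of the rack's); foot 40 x 40 mm. Pot 60 mm tall; origin: centre of its underside, z up. Starts on the wire grate (22 mm above the desk) of the fixed draining rack, in a row of four, 92 mm apart, roughly along y. Plant top 94 mm above the origin. About 0.2 kg.
- column_cactus: Cactus of three upright fingers in a round white pot, upright rim band 52 mm across over the top 22 mm, tapering to a 42 mm foot; any yaw. Pot 60 mm tall; origin: centre of its underside, z up. Starts on the wire grate (22 mm above the desk) of the fixed draining rack, in a row of four, 92 mm apart, roughly along y. Plant top 94 mm above the origin, inside the rim's outline. About 0.2 kg.
- conifer: Tiny dark conifer (a cone) in a round white pot, upright rim band 56 mm across over the top 22 mm, tapering to a 46 mm foot; any yaw. Pot 60 mm tall; origin: centre of its underside, z up. Starts on the wire grate (22 mm above the desk) of the fixed draining rack, in a row of four, 92 mm apart, roughly along y. Plant top 94 mm above the origin, inside the rim's outline. About 0.2 kg.
- aloe: Aloe, a rosette of pale leaves, in a round white pot, upright rim band 50 mm across over the top 22 mm, tapering to a 40 mm foot; any yaw. Pot 60 mm tall; origin: centre of its underside, z up. Starts on the wire grate (22 mm above the desk) of the fixed draining rack, in a row of four, 92 mm apart, roughly along y. Plant top 94 mm above the origin, inside the rim's outline. About 0.2 kg.
- saucer_1: One of four equal terracotta saucers, fixed in a row 92 mm apart, roughly along y, on the bamboo stand (top 30 mm above the desk), which is across the desk's middle from the draining rack, on either side. 84 mm across, rim 9 mm high, floor 4 mm thick and 75 mm across; origin: centre of the underside, z up. Its number says nothing of its place in the row.
- saucer_2: One of four equal terracotta saucers, fixed in a row 92 mm apart, roughly along y, on the bamboo stand (top 30 mm above the desk), which is across the desk's middle from the draining rack, on either side. 84 mm across, rim 9 mm high, floor 4 mm thick and 75 mm across; origin: centre of the underside, z up. Its number says nothing of its place in the row.
- saucer_3: One of four equal terracotta saucers, fixed in a row 92 mm apart, roughly along y, on the bamboo stand (top 30 mm above the desk), which is across the desk's middle from the draining rack, on either side. 84 mm across, rim 9 mm high, floor 4 mm thick and 75 mm across; origin: centre of the underside, z up. Its number says nothing of its place in the row.
- saucer_4: One of four equal terracotta saucers, fixed in a row 92 mm apart, roughly along y, on the bamboo stand (top 30 mm above the desk), which is across the desk's middle from the draining rack, on either side. 84 mm across, rim 9 mm high, floor 4 mm thick and 75 mm across; origin: centre of the underside, z up. Its number says nothing of its place in the row.
- bottle: Bystander: loose steel drinking bottle with a dark cap standing beyond the racks, near the desk's middle; 67 mm across, 200 mm tall, 0.55 kg; origin at the centre of the underside.
- earbud_case: Bystander: loose white earbud case, 46 x 60 x 22 mm, lying beyond the racks; origin at the centre of the underside.

How it is judged:
By the outcome, as a careful person would: the job done as asked, in the order asked, and still so for the second after the job is handed in, with the robot touching nothing.
It also fails if it takes over 106 s, if anything falls off the work surface, if the arm or the gripper's body presses on something with over 40 N, if the wrist force passes 120 N, or if a joint passes its speed limit or range.

## Working session

There is one attempt and no reset: what is moved stays moved. The work goes in short steps, Python scripts to look and compute and a tool call to move; the robot and the scene stay as the last step left them, time stands still between calls to the robot, and variables do not carry over. Pictures are saved under pics/ and viewed, about 12 in all and at most 16, crops included, and the job is handed in when it is done.

Besides the shell and the picture viewer there is one more tool, called after "Request:" in YAML: its name, and indented under it one key for each argument. drive_tool: Moves the arm, as the interface text tells. Its arguments: {"type":"object","properties":{"plan":{"type":"string"},"fingers":{"type":"number"},"squeeze":{"type":"number"}},"required":["plan"]}

```bash
mkdir -p pics; ls
cat > h.py <<'E'
import numpy as np, cv2, pickle
from plant import r
def cap(n):
    c=r.capture(n); pickle.dump(c,open(n+'.pkl','wb')); return c
def cam(c):
    f=c['frame'].shape[0]/2/np.tan(np.radians(c['fovy'])/2)
    R=cv2.Rodrigues(np.array(c['rvec'],float))[0]; return f,R,np.array(c['tvec'],float).ravel()
def proj(c,P):
    f,R,t=cam(c); q=np.atleast_2d(P)@R.T+t; s=q[:,:2]/q[:,2:]
    s=s*(1+c['k1']*(s**2).sum(1,keepdims=True)); return s*f+[c['cx'],c['cy']]
def back(c,uv,z):
    f,R,t=cam(c); d=(np.atleast_2d(uv)-[c['cx'],c['cy']])/f; s=d.copy()
    for _ in range(20): s=d/(1+c['k1']*(s**2).sum(1,keepdims=True))
    ray=np.c_[s,np.ones(len(s))]@R; o=-R.T@t
    return o+ray*((z-o[2])/ray[:,2])[:,None]
E
python3 - <<'E'
from h import *
for n in('scene','top'):
    c=cap(n); f,R,t=cam(c); print(n,f,c['k1'],c['cx'],c['cy'],-R.T@t)
    cv2.imwrite(f'pics/{n}0.png',cv2.resize(c['frame'][:,:,::-1],None,fx=1.5,fy=1.5,interpolation=cv2.INTER_CUBIC))
print(r.get_state())
E
```

```text
pics
scene 485.2992939532919 -0.14871646154844498 253.72998773722404 187.8451168095634 [1.14714661 0.39362615 1.01279649]
top 441.57033110312796 -0.04039631875747815 245.38757319997873 191.05715594427326 [ 0.48713894 -0.00241831  1.31013213]
{'time_s': 0.1, 'joints': array([-5.33926642e+01,  2.05881605e+01,  6.42136577e-01, -1.67324375e-02,
       -7.01351979e+01, -1.65055088e+01]), 'qd': array([ 0.04222269, -0.07940928,  0.12263087,  0.11150038,  0.00447683,
       -0.11522091]), 'joint_torque': array([-9.78635435e-04, -5.84160876e+01,  2.93750435e+01,  7.01539010e+00,
        1.01589609e-02, -5.81719632e-05]), 'tcp_pos': array([ 0.23181973, -0.63352685,  0.23373381]), 'eef_rot': array([ 1.79917656e+02, -7.99532971e-03, -1.59903864e+02]), 'contact_force': array([0.07623155, 0.34304421, 0.99210745]), 'moment': array([-0.03193102,  0.00654477,  0.00352871]), 'gripper_width': 0.08820188981874574}
```

View pics/scene0.png

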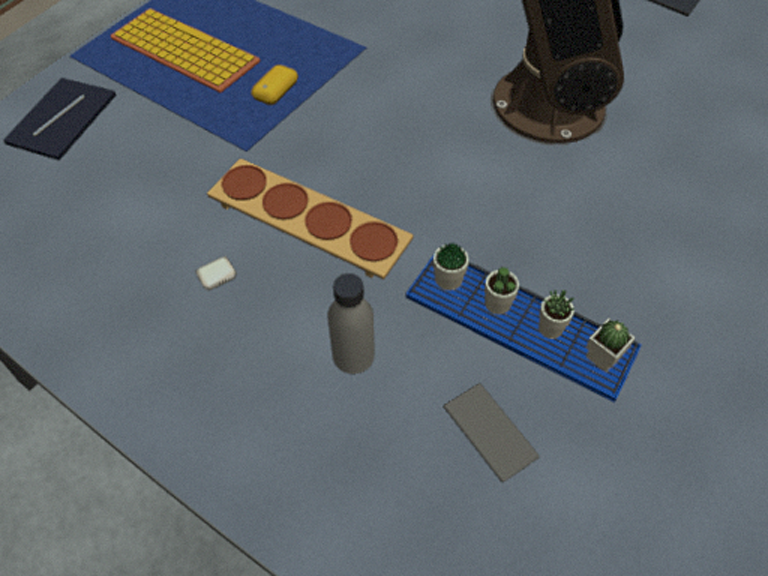

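View pics/top0.png

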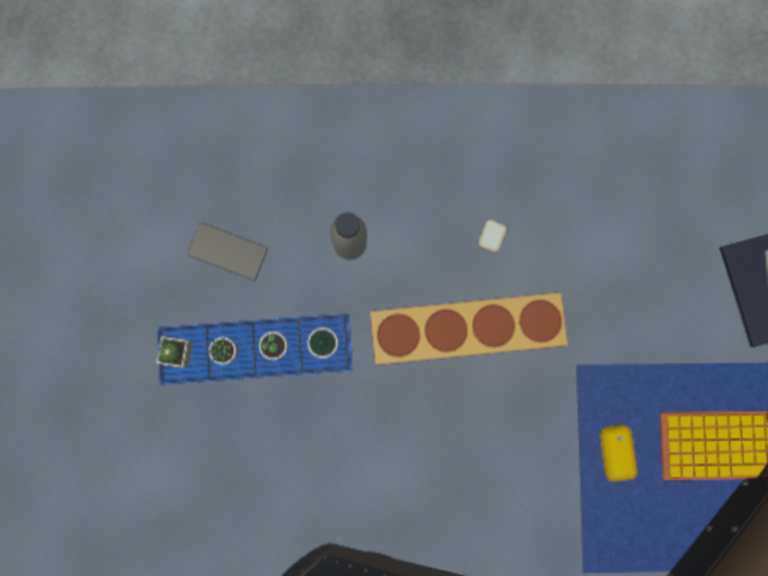

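The top view (1.5x) shows ball cactus at (173,352), aloe (222,350), column cactus (272,346), conifer (322,343), and saucers at (399,335), (446,330), (494,326), (541,321). Next I take enlarged crops for precision.

Run:
```python
from h import *
c=pickle.load(open('top.pkl','rb')); im=c['frame'][:,:,::-1]
g0=np.array([[173,352],[222,350],[272,346],[322,343]])/1.5
s0=np.array([[399,335],[446,330],[494,326],[541,321]])/1.5
print(back(c,g0,.082).round(4)); 
hsv=cv2.cvtColor(im,cv2.COLOR_BGR2HSV); 
for u in s0.astype(int): print(hsv[u[1],u[0]])
m=((hsv[...,0]<9)|(hsv[...,0]>170))&(hsv[...,1]>110); 
n,l,st,ce=cv2.connectedComponentsWithStats(m.astype(np.uint8))
i=[k for k in range(1,n) if 300<st[k,4]<2000]; print(st[i],ce[i])
S=back(c,ce[i],.038); print(S.round(4),np.linalg.norm(np.diff(S[:,:2],axis=0),axis=1)); 
np.save('S.npy',S)
a=cv2.resize(im[205:260,98:240],None,fx=5,fy=5,interpolation=cv2.INTER_CUBIC)
b=pickle.load(open('scene.pkl','rb'))['frame'][:,:,::-1][155:255,280:430]; b=cv2.resize(b,None,fx=3,fy=3,interpolation=cv2.INTER_CUBIC)
o=np.zeros((a.shape[0]+b.shape[0],710,3),np.uint8); o[:a.shape[0],:a.shape[1]]=a; o[a.shape[0]:,:b.shape[1]]=b
cv2.imwrite('pics/crop1.png',o); print(o.shape)
```

```text
[[0.497  0.3511 0.082 ]
 [0.5003 0.2602 0.082 ]
 [0.5072 0.1678 0.082 ]
 [0.5123 0.0754 0.082 ]]
[  8 139 134]
[  9 143 136]
[  9 144 136]
[  8 142 135]
[] []
[] []
(575, 710, 3)
```

View pics/crop1.png

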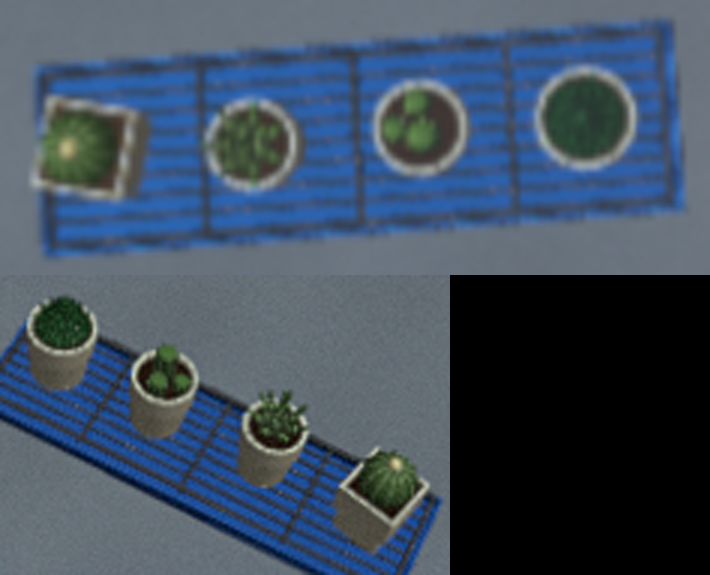

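Rim centres read in the 5x crop: ball (87,147) with corners (50,97),(138,108),(125,198),(36,186), aloe (252,144), column (420,127), conifer (586,117). The scene view confirms the plant identities.

```bash
cat >> h.py <<'E'
from scipy.spatial.transform import Rotation as Ro
def go(xyz,yaw):
    s=r.get_state(); R=Ro.from_euler('xyz',s['eef_rot'],degrees=True).as_matrix()
    d=R.T@(np.array(xyz)-s['tcp_pos'])*100; t=-np.radians((yaw-s['eef_rot'][2]+180)%360-180)
    print('t %.2f'%s['time_s'],'pos',s['tcp_pos'].round(4),'rot',s['eef_rot'].round(1),'-> shift cm',d.round(2),'turn',round(t,3))
E
python3 - <<'E'
from h import *
c=pickle.load(open('top.pkl','rb')); im=c['frame'][:,:,::-1]
hsv=cv2.cvtColor(im,cv2.COLOR_BGR2HSV)
m=(hsv[...,0]<13)&(hsv[...,1]>110)&(hsv[...,2]<165); m[:, :240]=0; m[250:]=0; m[:,385:]=0
m=cv2.morphologyEx(m.astype(np.uint8),cv2.MORPH_OPEN,np.ones((5,5)))
n,l,st,ce=cv2.connectedComponentsWithStats(m)
i=sorted([k for k in range(1,n) if st[k,4]>200],key=lambda k:ce[k,0]); print(st[i])
S=back(c,ce[i],.038); print(S.round(4),np.linalg.norm(np.diff(S[:,:2],axis=0),axis=1),S[-1]-S[0])
full=lambda p:(np.array(p)+.5)/5-.5+[98,205]
P=back(c,full([[87,147],[252,144],[420,127],[586,117]]),.082); print(P.round(4),np.linalg.norm(np.diff(P[:,:2],axis=0),axis=1))
K=back(c,full([[50,97],[138,108],[125,198],[36,186]]),.082); e=np.roll(K,-1,0)-K
print(np.linalg.norm(e,axis=1),np.degrees(np.arctan2(e[:,1],e[:,0])))
print('row dirs',[np.degrees(np.arctan2(*(Q[-1]-Q[0])[1::-1])) for Q in(P,S)])
np.savez('ps.npz',P=P,S=S)
# check vs scene cam
sc=pickle.load(open('scene.pkl','rb')); print((proj(sc,P)*1.5).round(1),(proj(sc,S)*1.5).round(1))
E
```

```text
[[252 210  27  27 596]
 [284 207  27  27 586]
 [316 204  27  27 583]
 [347 201  27  26 577]]
[[ 0.5283 -0.0669  0.038 ]
 [ 0.5371 -0.159   0.038 ]
 [ 0.5453 -0.2507  0.038 ]
 [ 0.554  -0.3421  0.038 ]] [0.0925247  0.0920766  0.09179059] [ 0.02568105 -0.27519564  0.        ]
[[0.4988 0.3521 0.082 ]
 [0.5001 0.2602 0.082 ]
 [0.5091 0.1671 0.082 ]
 [0.5141 0.075  0.082 ]] [0.09184388 0.0936015  0.09217705]
[0.04972083 0.05006902 0.05017009 0.04965479] [-97.28792921 172.86034163  82.23804004  -7.65483124]
row dirs [np.float64(-86.84362154479072), np.float64(-84.66864048035654)]
[[612.1 335.6]
 [558.3 306.8]
 [503.1 281.9]
 [451.8 256.8]] [[375.  239.4]
 [329.3 218.7]
 [286.  199. ]
 [244.9 180.5]]
```

```bash
python3 -c "
from h import *
go([.514,.075,.20],-87)"
```

```text
t 0.10 pos [ 0.2318 -0.6335  0.2337] rot [ 179.9   -0.  -159.9] -> shift cm [-50.85  56.84   3.45] turn -1.272
```

Request:
drive_tool:
  plan: "-4 4 0 -0.1; -8 9 0 -0.2; -13 14 0 -0.35; -17 19 0 -0.5; -21 24 0 -0.65; -26 29 0 -0.8; -30 34 0 -0.9; -34 38 0 -1.0"
  fingers: -1
  squeeze: 20

```text
time_s: 1.1
tcp_pos: [0.4142, -0.1732, 0.2347]
eef_rot: [-180.0, 0.0, -102.4]
contact_force: [1.1, -0.6, 0.4]
gripper_width: 0.0879
```

```bash
python3 -c "
from h import *
go([.514,.075,.20],-87)"
```

```text
t 1.10 pos [ 0.4142 -0.1732  0.2347] rot [-180.     0.  -102.4] -> shift cm [-26.38  -4.41   3.48] turn -0.269
```

Request:
drive_tool:
  plan: "-5 -0.5 0.5 -0.1; -10 -1 1.5 -0.2; -15 -2 2.5 -0.27; -20 -3 3.4 -0.27; -24 -4 3.4 -0.27; -24.9 -4.3 3.4 -0.27; -24.9 -4.3 3.4 -0.27; -24.9 -4.3 3.4 -0.27"

```text
time_s: 2.1
tcp_pos: [0.5099, 0.0575, 0.2005]
eef_rot: [180.0, -0.0, -87.2]
contact_force: [-0.7, -0.8, -0.2]
gripper_width: 0.0876
```

```bash
python3 -c "
from h import *
go([.514,.075,.15],-87)"
```

```text
t 2.10 pos [0.5099 0.0575 0.2005] rot [180.   -0.  -87.2] -> shift cm [-1.72 -0.5   5.05] turn -0.003
```

Request:
drive_tool:
  plan: "-1.7 -0.5 2 0; -1.7 -0.5 5 0; -1.7 -0.5 7 0; -1.7 -0.5 9.3 0; -1.7 -0.5 9.3 0; -1.7 -0.5 9.3 0"

```text
time_s: 2.85
tcp_pos: [0.515, 0.0752, 0.1086]
eef_rot: [-179.9, 0.0, -87.2]
contact_force: [-0.1, -0.3, -0.0]
gripper_width: 0.0878
```

Run:
```python
from h import *
go([.514,.075,.06],-87)
a=cap('top')['frame'][175:275,150:270,::-1]; b=cap('scene')['frame'][120:230,240:380,::-1]
a=cv2.resize(a,(600,500),interpolation=cv2.INTER_CUBIC)[:300] if 0 else cv2.resize(a,(396,330),interpolation=cv2.INTER_CUBIC)
b=cv2.resize(b,(400,330),interpolation=cv2.INTER_CUBIC)
cv2.imwrite('pics/g1.png',np.hstack([a,b]))
```

```text
t 2.85 pos [0.515  0.0752 0.1086] rot [-179.9    0.   -87.2] -> shift cm [0.02 0.1  4.86] turn -0.003
```

View pics/g1.png

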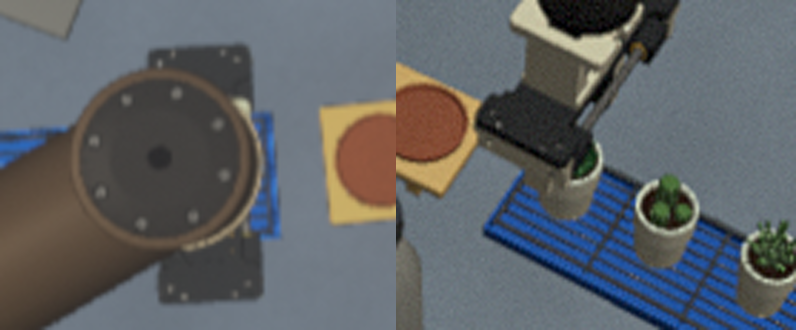

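The gripper straddles the conifer with its long axis across the row (top crop ~(205,170)), and the neighbours are clear. I descend next, then close.

Request:
drive_tool:
  plan: "0 0.05 2 0; 0 0.05 4 0; 0 0.05 4.8 0; 0 0.05 4.8 0"

```text
time_s: 3.45
tcp_pos: [0.5142, 0.0756, 0.0598]
eef_rot: [180.0, -0.0, -87.1]
contact_force: [-0.2, -0.2, 0.9]
gripper_width: 0.0878
```

Request:
drive_tool:
  plan: "0 0 0 0; 0 0 0 0; 0 0 0 0; 0 0 0 0; 0 0 0 0; 0 0 0 0; 0 0 0 0; 0 0 0 0"
  fingers: 1
  squeeze: 15

```text
time_s: 4.45
tcp_pos: [0.5144, 0.0757, 0.0598]
eef_rot: [-180.0, 0.0, -87.1]
contact_force: [-0.4, -0.3, 5.3]
gripper_width: 0.0556
```

```bash
python3 -c "
from h import *
go([.554,-.342,.20],-87); print(r.get_state()['gripper_width'])"
```

```text
t 4.45 pos [0.5144 0.0757 0.0598] rot [-180.     0.   -87.1] -> shift cm [ 41.92  -1.87 -14.02] turn -0.002
0.05557454679074387
```

Request:
drive_tool:
  plan: "0 0 -2 0; 0 0 -4 0; 0 0 -6 0; 0 0 -8 0; 3 0 -9 0; 7 -0.3 -9 0; 11 -0.5 -9 0; 15 -0.7 -9 0"

```text
time_s: 5.45
tcp_pos: [0.5277, -0.075, 0.1487]
eef_rot: [179.9, 0.0, -87.1]
contact_force: [0.9, 0.2, -2.0]
gripper_width: 0.0554
```

Request:
drive_tool:
  plan: "5 -0.2 0 0; 10 -0.4 0 0; 15 -0.7 0 0; 19 -0.9 0 0; 23 -1 0 0; 26 -1.15 0 0; 26.9 -1.15 0 0; 26.9 -1.15 0 0"

```text
time_s: 6.45
tcp_pos: [0.5528, -0.3418, 0.1485]
eef_rot: [179.9, 0.1, -87.2]
contact_force: [-0.2, 1.1, -3.0]
gripper_width: 0.0553
```

```bash
python3 -c "
from h import *
go([.554,-.342,.0718],-87);s=r.get_state(); print(s['gripper_width'],s['contact_force'],s['moment'])"
```

```text
t 6.45 pos [ 0.5528 -0.3418  0.1485] rot [ 1.799e+02  1.000e-01 -8.720e+01] -> shift cm [ 0.03 -0.14  7.67] turn -0.004
0.05534984598939879 [-0.22633803  1.06109003 -2.95582856] [0.0837564  0.08220748 0.01357929]
```

Request:
drive_tool:
  plan: "0 -0.1 2 0; 0 -0.1 4 0; 0 -0.1 5.5 0; 0 -0.1 6.5 0; 0 -0.1 7 0; 0 -0.1 7.3 0; 0 -0.1 7.3 0; 0 -0.1 7.3 0"

```text
time_s: 7.45
tcp_pos: [0.5547, -0.3421, 0.077]
eef_rot: [-180.0, -0.0, -87.1]
contact_force: [0.7, -0.2, -2.7]
gripper_width: 0.0553
```

Run:
```python
from h import *
go([.554,-.342,.0718],-87);s=r.get_state(); print(s['contact_force'],s['moment'])
a=cap('top')['frame'][160:270,300:410,::-1]; b=cap('scene')['frame'][70:180,110:250,::-1]
cv2.imwrite('pics/g2.png',np.hstack([cv2.resize(a,(330,330),interpolation=cv2.INTER_CUBIC),cv2.resize(b,(420,330),interpolation=cv2.INTER_CUBIC)]))
```

```text
t 7.45 pos [ 0.5547 -0.3421  0.077 ] rot [-180.    -0.   -87.1] -> shift cm [-0.01  0.07  0.52] turn -0.002
[ 0.67754585 -0.19163321 -2.70731203] [ 0.00191094  0.13212729 -0.0333804 ]
```

View pics/g2.png

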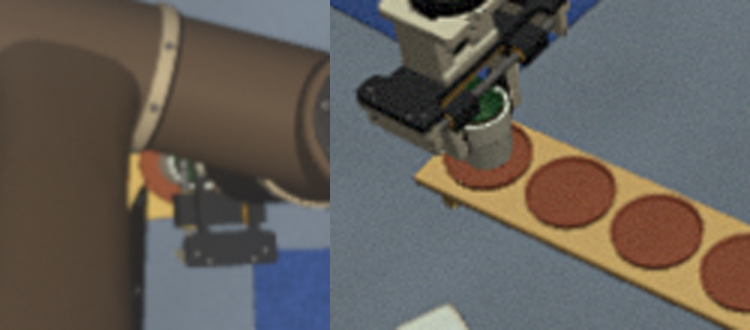

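The scene crop shows the conifer upright just above the end saucer, about (488,150). I lower the last few millimetres.

Request:
drive_tool:
  plan: "0 0 0.1 0; 0 0 0.2 0; 0 0 0.3 0; 0 0 0.4 0; 0 0 0.45 0; 0 0 0.45 0; 0 0 0.45 0"

```text
time_s: 8.43
tcp_pos: [0.5545, -0.3418, 0.0721]
eef_rot: [-180.0, 0.0, -87.1]
contact_force: [-0.4, -0.5, -2.9]
gripper_width: 0.0556
```

```bash
python3 -c "
from h import *
go([.554,-.342,.0718],-87);s=r.get_state(); print(s['contact_force'],s['moment'])"
```

```text
t 8.43 pos [ 0.5545 -0.3418  0.0721] rot [-180.     0.   -87.1] -> shift cm [0.01 0.05 0.03] turn -0.002
[-0.36489369 -0.50013936 -2.88330971] [-0.006085    0.01816808  0.0192956 ]
```

Request:
drive_tool:
  plan: "0 0 0.05 0; 0 0 0.1 0; 0 0 0.1 0"

```text
time_s: 8.8
tcp_pos: [0.5546, -0.3419, 0.0719]
eef_rot: [-180.0, -0.0, -87.1]
contact_force: [-2.1, 2.1, 5.5]
gripper_width: 0.0552
```

Request:
drive_tool:
  plan: "0 0 0 0; 0 0 0 0; 0 0 0 0; 0 0 0 0; 0 0 0 0; 0 0 0 0"
  fingers: -1

```text
time_s: 9.55
tcp_pos: [0.5545, -0.3419, 0.071]
eef_rot: [180.0, 0.0, -87.1]
contact_force: [0.7, -0.5, -0.3]
gripper_width: 0.0875
```

Request:
drive_tool:
  plan: "0 0 -2 0; 0 0 -5 0; 0 0 -9 0; 0 0 -12 0; -6 0 -12 0; -12 0 -12 0; -18 0 -12 0; -24 0 -12 0"

```text
time_s: 10.55
tcp_pos: [0.5422, -0.1004, 0.1913]
eef_rot: [-180.0, 0.0, -87.1]
contact_force: [0.5, 0.5, 0.9]
gripper_width: 0.0877
```

```bash
python3 -c "
from h import *
go([.509,.167,.16],-87)"
```

```text
t 10.55 pos [ 0.5422 -0.1004  0.1913] rot [-180.     0.   -87.1] -> shift cm [-26.88   1.99   3.13] turn -0.003
```

Request:
drive_tool:
  plan: "-5 0.3 0 0; -10 0.7 1 0; -15 1.1 2 0; -20 1.5 3 0; -24 1.8 3 0; -26.8 2 3 0; -26.8 2 3 0; -26.8 2 3 0"

```text
time_s: 11.55
tcp_pos: [0.509, 0.1642, 0.161]
eef_rot: [180.0, -0.0, -87.1]
contact_force: [-0.2, -0.7, -0.7]
gripper_width: 0.0876
```

Run:
```python
from h import *
go([.509,.167,.06],-87)
c=cap('top'); a=c['frame'][170:260,300:390,::-1]; b=cap('scene')['frame'][70:180,110:250,::-1]
cv2.imwrite('pics/g3.png',np.hstack([cv2.resize(a,(330,330),interpolation=cv2.INTER_CUBIC),cv2.resize(b,(420,330),interpolation=cv2.INTER_CUBIC)]))
```

```text
t 11.55 pos [0.509  0.1642 0.161 ] rot [180.   -0.  -87.1] -> shift cm [-0.28 -0.02 10.1 ] turn -0.002
```

View pics/g3.png

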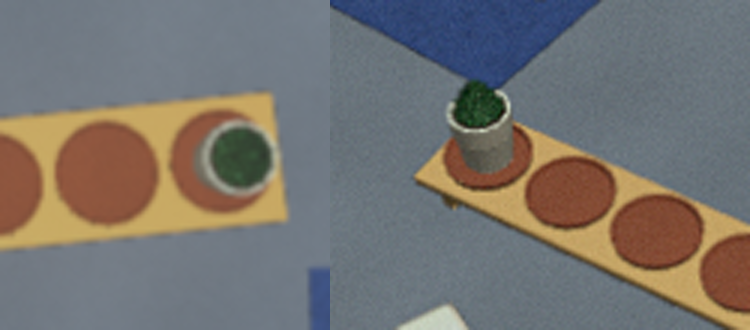

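The conifer stands upright in the end saucer: rim centre at crop (240,160) in the top view, and it looks centred in the scene view. I'll check this numerically while continuing.

Request:
drive_tool:
  plan: "-0.28 0 2 0; -0.28 0 4 0; -0.28 0 6 0; -0.28 0 8 0; -0.28 0 9.5 0; -0.28 0 10.1 0; -0.28 0 10.1 0; -0.28 0 10.1 0"

```text
time_s: 12.65
tcp_pos: [0.5095, 0.1675, 0.0607]
eef_rot: [-179.9, 0.0, -87.1]
contact_force: [1.1, -0.1, 0.6]
gripper_width: 0.0874
```

Run:
```python
from h import *
c=pickle.load(open('top.pkl','rb')); print(back(c,[[300+240.5/3.667-.5,170+160.5/3.667-.5]],.094))
go([.509,.167,.06],-87)
```

```text
[[ 0.55173537 -0.34124516  0.094     ]]
t 12.65 pos [0.5095 0.1675 0.0607] rot [-179.9    0.   -87.1] -> shift cm [0.05 0.05 0.07] turn -0.002
```

Request:
drive_tool:
  plan: "0 0 0 0; 0 0 0 0; 0 0 0 0; 0 0 0 0; 0 0 0 0; 0 0 0 0; 0 0 0 0; 0 0 0 0"
  fingers: 1
  squeeze: 15

```text
time_s: 13.65
tcp_pos: [0.5093, 0.1674, 0.0602]
eef_rot: [-180.0, 0.0, -87.1]
contact_force: [2.0, -1.3, 1.7]
gripper_width: 0.0512
```

Request:
drive_tool:
  plan: "0 0 -2 0; 0 0 -4 0; 0 0 -6 0; 0 0 -8 0; 3 0 -9 0; 7 -0.3 -9 0; 11 -0.5 -9 0; 15 -0.7 -9 0"

```text
time_s: 14.65
tcp_pos: [0.5226, 0.0166, 0.1495]
eef_rot: [179.9, 0.0, -87.1]
contact_force: [0.4, -0.5, -2.8]
gripper_width: 0.0515
```

```bash
python3 -c "
from h import *
go([.5455,-.2507,.0727],-87)"
```

```text
t 14.65 pos [0.5226 0.0166 0.1495] rot [179.9   0.  -87.1] -> shift cm [26.81 -0.96  7.67] turn -0.002
```

Request:
drive_tool:
  plan: "5 -0.2 0 0; 10 -0.4 0 0; 15 -0.6 0 0; 19 -0.7 0 0; 23 -0.85 0 0; 26 -0.96 0 0; 26.8 -0.96 1 0; 26.8 -0.96 2 0"

```text
time_s: 15.65
tcp_pos: [0.5455, -0.2492, 0.1286]
eef_rot: [179.9, 0.1, -87.2]
contact_force: [0.1, -0.1, -2.9]
gripper_width: 0.0513
```

Request:
drive_tool:
  plan: "0 0 1.5 0; 0 0 3 0; 0 0 4 0; 0 0 4.7 0; 0 0 5.1 0; 0 0 5.3 0; 0 0 5.3 0; 0 0 5.3 0"

```text
time_s: 16.65
tcp_pos: [0.5467, -0.2494, 0.0774]
eef_rot: [-180.0, -0.0, -87.1]
contact_force: [0.5, -0.5, -1.7]
gripper_width: 0.0515
```

```bash
python3 -c "
from h import *
go([.5455,-.2507,.0722],-87)"
```

```text
t 16.65 pos [ 0.5467 -0.2494  0.0774] rot [-180.    -0.   -87.1] -> shift cm [0.12 0.12 0.52] turn -0.002
```

Request:
drive_tool:
  plan: "0.1 0.1 0.1 0; 0.1 0.1 0.2 0; 0.1 0.1 0.3 0; 0.1 0.1 0.4 0; 0.1 0.1 0.48 0; 0.1 0.1 0.48 0; 0.1 0.1 0.48 0"

```text
time_s: 17.52
tcp_pos: [0.5455, -0.2504, 0.0723]
eef_rot: [-180.0, 0.0, -87.1]
contact_force: [-0.2, -0.1, -0.8]
gripper_width: 0.0516
```

Request:
drive_tool:
  plan: "0 0 0.04 0; 0 0 0.07 0; 0 0 0.07 0"

```text
time_s: 17.9
tcp_pos: [0.5456, -0.2505, 0.0722]
eef_rot: [-180.0, -0.0, -87.1]
contact_force: [-2.3, 0.8, 4.7]
gripper_width: 0.051
```

Request:
drive_tool:
  plan: "0 0 0 0; 0 0 0 0; 0 0 0 0; 0 0 0 0; 0 0 0 0; 0 0 0 0"
  fingers: -1

```text
time_s: 18.65
tcp_pos: [0.5455, -0.2504, 0.0715]
eef_rot: [180.0, -0.0, -87.1]
contact_force: [0.2, 0.7, -0.4]
gripper_width: 0.0876
```

Request:
drive_tool:
  plan: "0 0 -2 0; 0 0 -5 0; 0 0 -9 0; 0 0 -12 0; -6 0.5 -12 0; -12 1 -12 0; -18 1.5 -12 0; -24 2 -12 0"

```text
time_s: 19.65
tcp_pos: [0.5131, -0.01, 0.1918]
eef_rot: [-180.0, 0.0, -87.1]
contact_force: [1.1, 0.8, -1.1]
gripper_width: 0.0881
```

```bash
python3 -c "
from h import *
go([.5005,.260,.16],-87)"
```

```text
t 19.65 pos [ 0.5131 -0.01    0.1918] rot [-180.     0.   -87.1] -> shift cm [-27.03  -0.08   3.19] turn -0.003
```

Request:
drive_tool:
  plan: "-5 0 0 0; -10 0 1 0; -15 0 2 0; -20 0 3 0; -24 -0.1 3 0; -27 -0.1 3 0; -27 -0.1 3 0; -27 -0.1 3 0"

```text
time_s: 20.65
tcp_pos: [0.5008, 0.2577, 0.1614]
eef_rot: [180.0, -0.0, -87.1]
contact_force: [0.4, 0.1, 0.6]
gripper_width: 0.0877
```

Run:
```python
from h import *
go([.5005,.260,.06],-87)
c=cap('top'); a=c['frame'][170:260,280:370,::-1]; b=cap('scene')['frame'][120:230,280:420,::-1]
cv2.imwrite('pics/g4.png',np.hstack([cv2.resize(a,(330,330),interpolation=cv2.INTER_CUBIC),cv2.resize(b,(420,330),interpolation=cv2.INTER_CUBIC)]))
```

```text
t 20.65 pos [0.5008 0.2577 0.1614] rot [180.   -0.  -87.1] -> shift cm [-0.24  0.02 10.14] turn -0.002
```

View pics/g4.png

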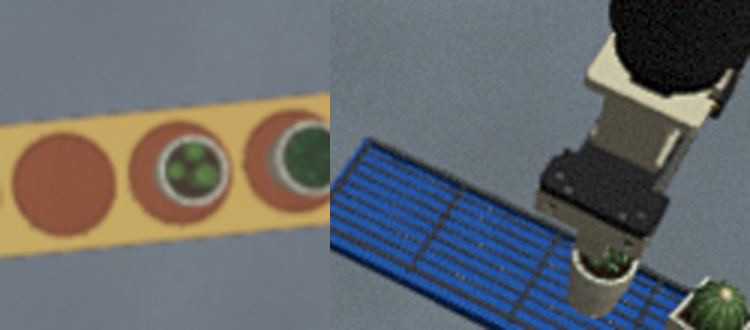

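The column cactus is upright in its saucer (rim centre at crop (192,171)), and the gripper is over the aloe, clear of the ball cactus.

Request:
drive_tool:
  plan: "-0.2 0 2 0; -0.2 0 4 0; -0.2 0 6 0; -0.2 0 8 0; -0.2 0 9.5 0; -0.2 0 10.15 0; -0.2 0 10.15 0; -0.2 0 10.15 0"

```text
time_s: 21.75
tcp_pos: [0.5014, 0.2603, 0.0607]
eef_rot: [-179.9, 0.0, -87.1]
contact_force: [0.3, -0.7, -0.7]
gripper_width: 0.0874
```

Request:
drive_tool:
  plan: "0 0 0 0; 0 0 0 0; 0 0 0 0; 0 0 0 0; 0 0 0 0; 0 0 0 0; 0 0 0 0; 0 0 0 0"
  fingers: 1
  squeeze: 15

```text
time_s: 22.75
tcp_pos: [0.501, 0.2601, 0.0601]
eef_rot: [-180.0, 0.0, -87.1]
contact_force: [0.2, 0.4, 1.2]
gripper_width: 0.0498
```

Request:
drive_tool:
  plan: "0 0 -2 0; 0 0 -4 0; 0 0 -6 0; 0 0 -8 0; 3 0 -9 0; 7 -0.3 -9 0; 11 -0.5 -9 0; 15 -0.7 -9 0"

```text
time_s: 23.75
tcp_pos: [0.5149, 0.1093, 0.1497]
eef_rot: [180.0, -0.0, -87.1]
contact_force: [1.1, 1.0, -1.3]
gripper_width: 0.0492
```

```bash
python3 -c "
from h import *
c=pickle.load(open('top.pkl','rb')); print(back(c,[[280+192.5/3.667-.5,170+171.5/3.667-.5]],.094))
go([.537,-.159,.0722],-87)"
```

```text
[[ 0.54407567 -0.24900069  0.094     ]]
t 23.75 pos [0.5149 0.1093 0.1497] rot [180.   -0.  -87.1] -> shift cm [26.9  -0.87  7.75] turn -0.002
```

Column cactus is within 2 mm of the centre. Aloe is held; carrying it over now.

Request:
drive_tool:
  plan: "5 -0.2 0 0; 10 -0.4 0 0; 15 -0.5 0 0; 19 -0.6 0 0; 23 -0.75 0 0; 26 -0.87 0 0; 26.9 -0.87 1 0; 26.9 -0.87 2 0"

```text
time_s: 24.75
tcp_pos: [0.5369, -0.1579, 0.1289]
eef_rot: [179.9, 0.0, -87.2]
contact_force: [-0.1, 1.4, -1.4]
gripper_width: 0.0495
```

Request:
drive_tool:
  plan: "0 0 1.5 0; 0 0 3 0; 0 0 4 0; 0 0 4.7 0; 0 0 5.1 0; 0 0 5.3 0; 0 0 5.3 0; 0 0 5.3 0"

```text
time_s: 25.75
tcp_pos: [0.5378, -0.1577, 0.0774]
eef_rot: [-180.0, -0.0, -87.1]
contact_force: [-0.2, 0.2, -2.2]
gripper_width: 0.049
```

```bash
python3 -c "
from h import *
go([.537,-.159,.0722],-87)"
```

```text
t 25.75 pos [ 0.5378 -0.1577  0.0774] rot [-180.    -0.   -87.1] -> shift cm [0.12 0.09 0.52] turn -0.002
```

Request:
drive_tool:
  plan: "0.1 0.08 0.1 0; 0.1 0.08 0.2 0; 0.1 0.08 0.3 0; 0.1 0.08 0.4 0; 0.1 0.08 0.48 0; 0.1 0.08 0.48 0; 0.1 0.08 0.48 0"

```text
time_s: 26.62
tcp_pos: [0.5368, -0.1587, 0.0723]
eef_rot: [-180.0, 0.0, -87.1]
contact_force: [0.1, 0.1, -2.4]
gripper_width: 0.0489
```

Request:
drive_tool:
  plan: "0 0 0.04 0; 0 0 0.07 0; 0 0 0.07 0"

```text
time_s: 27.0
tcp_pos: [0.5369, -0.1588, 0.072]
eef_rot: [-180.0, -0.0, -87.1]
contact_force: [-1.9, 0.6, 6.2]
gripper_width: 0.0495
```

Request:
drive_tool:
  plan: "0 0 0 0; 0 0 0 0; 0 0 0 0; 0 0 0 0; 0 0 0 0; 0 0 0 0"
  fingers: -1

```text
time_s: 27.75
tcp_pos: [0.5368, -0.1587, 0.0715]
eef_rot: [-180.0, 0.0, -87.1]
contact_force: [-0.1, 0.1, 0.7]
gripper_width: 0.0874
```

Request:
drive_tool:
  plan: "0 0 -2 0; 0 0 -5 0; 0 0 -9 0; 0 0 -12 0; -6 0.5 -12 0; -12 1 -12 0; -18 1.5 -12 0; -24 2 -12 0"

```text
time_s: 28.75
tcp_pos: [0.5044, 0.0818, 0.1919]
eef_rot: [-180.0, 0.0, -87.1]
contact_force: [1.3, -0.2, -0.1]
gripper_width: 0.088
```

```bash
python3 -c "
from h import *
go([.499,.352,.16],-97.4)"
```

```text
t 28.75 pos [0.5044 0.0818 0.1919] rot [-180.     0.   -87.1] -> shift cm [-27.02  -0.81   3.2 ] turn 0.179
```

Request:
drive_tool:
  plan: "-5 -0.1 0 0.05; -10 -0.2 1 0.1; -15 -0.4 2 0.18; -20 -0.6 3 0.18; -24 -0.8 3 0.18; -27 -0.8 3 0.18; -27 -0.8 3 0.18; -27 -0.8 3 0.18"

```text
time_s: 29.75
tcp_pos: [0.4992, 0.3496, 0.1615]
eef_rot: [180.0, -0.0, -97.5]
contact_force: [0.0, -0.8, 0.7]
gripper_width: 0.0876
```

Run:
```python
from h import *
go([.499,.352,.06],-97.4)
c=cap('top'); a=c['frame'][170:260,260:350,::-1]; b=cap('scene')['frame'][150:260,320:460,::-1]
cv2.imwrite('pics/g5.png',np.hstack([cv2.resize(a,(330,330),interpolation=cv2.INTER_CUBIC),cv2.resize(b,(420,330),interpolation=cv2.INTER_CUBIC)]))
```

```text
t 29.75 pos [0.4992 0.3496 0.1615] rot [180.   -0.  -97.5] -> shift cm [-0.24  0.05 10.15] turn -0.001
```

View pics/g5.png

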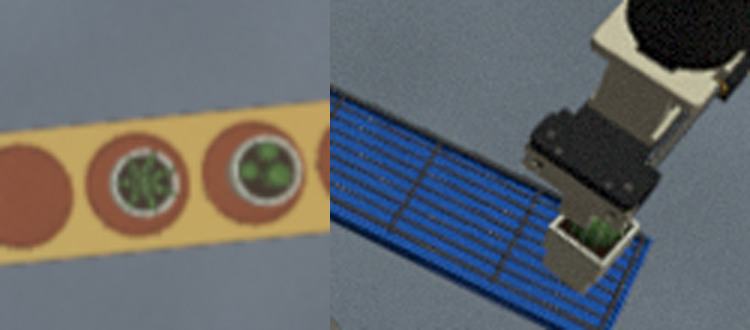

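The aloe is upright in its saucer (rim centre at crop (145,183)), and the jaws are square to the ball cactus's pot.

Request:
drive_tool:
  plan: "-0.2 0.05 2 0; -0.2 0.05 4 0; -0.2 0.05 6 0; -0.2 0.05 8 0; -0.2 0.05 9.5 0; -0.2 0.05 10.15 0; -0.2 0.05 10.15 0; -0.2 0.05 10.15 0"

```text
time_s: 30.85
tcp_pos: [0.4995, 0.3524, 0.0608]
eef_rot: [-180.0, 0.1, -97.4]
contact_force: [0.7, 0.2, 0.6]
gripper_width: 0.0875
```

Request:
drive_tool:
  plan: "0 0 0 0; 0 0 0 0; 0 0 0 0; 0 0 0 0; 0 0 0 0; 0 0 0 0; 0 0 0 0; 0 0 0 0"
  fingers: 1
  squeeze: 15

```text
time_s: 31.85
tcp_pos: [0.4991, 0.3521, 0.0601]
eef_rot: [-180.0, 0.0, -97.4]
contact_force: [0.1, -0.5, 0.4]
gripper_width: 0.0501
```

Request:
drive_tool:
  plan: "0 0 -2 0; 0 0 -4 0; 0 0 -6 0; 0 0 -8 0; 3 -0.8 -9 0; 7 -1.7 -9 -0.05; 11 -2.7 -9 -0.12; 15 -3.7 -9 -0.18"

```text
time_s: 32.85
tcp_pos: [0.5159, 0.1972, 0.1497]
eef_rot: [180.0, -0.0, -87.0]
contact_force: [0.6, 1.1, -2.3]
gripper_width: 0.05
```

```bash
python3 -c "
from h import *
c=pickle.load(open('top.pkl','rb')); print(back(c,[[260+145.5/3.667-.5,170+183.5/3.667-.5]],.094))
go([.5285,-.0669,.0722],-87)"
```

```text
[[ 0.53566286 -0.15803226  0.094     ]]
t 32.85 pos [0.5159 0.1972 0.1497] rot [180.  -0. -87.] -> shift cm [26.43  0.11  7.75] turn -0.0
```

Request:
drive_tool:
  plan: "5 0 0 0; 10 0 0 0; 15 0 0 0; 19 0 0 0; 23 0.1 0 0; 25.7 0.1 0 0; 26.4 0.1 1 0; 26.4 0.1 2 0"

```text
time_s: 33.85
tcp_pos: [0.5281, -0.0653, 0.129]
eef_rot: [180.0, 0.0, -87.2]
contact_force: [0.2, 0.3, -2.4]
gripper_width: 0.0501
```

Request:
drive_tool:
  plan: "0 0 1.5 0; 0 0 3 0; 0 0 4 0; 0 0 4.7 0; 0 0 5.1 0; 0 0 5.3 0; 0 0 5.3 0; 0 0 5.3 0"

```text
time_s: 34.85
tcp_pos: [0.5288, -0.0652, 0.0774]
eef_rot: [-180.0, 0.0, -87.1]
contact_force: [0.5, 0.1, -1.1]
gripper_width: 0.0499
```

```bash
python3 -c "
from h import *
go([.5285,-.0669,.0722],-87)"
```

```text
t 34.85 pos [ 0.5288 -0.0652  0.0774] rot [-180.     0.   -87.1] -> shift cm [0.17 0.04 0.52] turn -0.002
```

Request:
drive_tool:
  plan: "0.15 0 0.1 0; 0.15 0 0.2 0; 0.15 0 0.3 0; 0.15 0 0.4 0; 0.15 0 0.48 0; 0.15 0 0.48 0; 0.15 0 0.48 0"

```text
time_s: 35.72
tcp_pos: [0.5286, -0.0667, 0.0723]
eef_rot: [180.0, 0.0, -87.1]
contact_force: [0.5, 0.1, -2.7]
gripper_width: 0.0503
```

Request:
drive_tool:
  plan: "0 0 0.04 0; 0 0 0.07 0; 0 0 0.07 0"

```text
time_s: 36.1
tcp_pos: [0.5287, -0.0667, 0.0721]
eef_rot: [-180.0, -0.0, -87.1]
contact_force: [-3.2, 0.9, 6.2]
gripper_width: 0.0503
```

Request:
drive_tool:
  plan: "0 0 0 0; 0 0 0 0; 0 0 0 0; 0 0 0 0; 0 0 0 0; 0 0 0 0"
  fingers: -1

```text
time_s: 36.85
tcp_pos: [0.5286, -0.0667, 0.0715]
eef_rot: [180.0, -0.0, -87.1]
contact_force: [-0.9, -0.5, -0.7]
gripper_width: 0.0875
```

Request:
drive_tool:
  plan: "0 0 -2 0; 0 0 -5 0; 0 0 -9 0; 0 0 -12 0; -6 0.5 -12 0; -12 1 -12 0; -18 1.5 -12 0; -24 2 -12 0"

```text
time_s: 37.85
tcp_pos: [0.4961, 0.1739, 0.1919]
eef_rot: [-180.0, 0.0, -87.1]
contact_force: [1.4, -0.4, -0.1]
gripper_width: 0.0876
```

Run:
```python
from h import *
c=cap('top'); a=c['frame'][130:260,210:390,::-1]; b=cap('scene')['frame'][80:265,110:300,::-1]
cv2.imwrite('pics/g6.png',np.hstack([cv2.resize(a,(450,325),interpolation=cv2.INTER_CUBIC),cv2.resize(b,(334,325),interpolation=cv2.INTER_CUBIC)]))
```

```text
(no output)
```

View pics/g6.png

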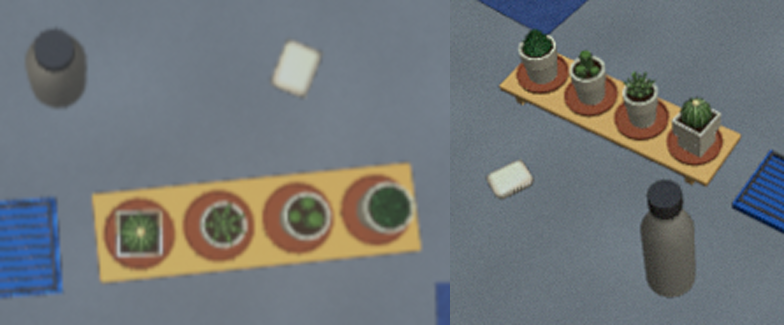

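All four stand upright in their saucers in the original order: ball (139,233), aloe (223,225), column (305,216), conifer (388,207). The bottle (55,50) and case (296,68) are where they were. I let the arm settle, then hand in.

Request:
drive_tool:
  plan: "0 0 0 0; 0 0 0 0; 0 0 0 0; 0 0 0 0"

```text
time_s: 38.45
tcp_pos: [0.4969, 0.1712, 0.1916]
eef_rot: [-180.0, 0.0, -87.2]
contact_force: [0.5, 0.0, -0.1]
gripper_width: 0.088
```

Run:
```python
from h import *
c=pickle.load(open('top.pkl','rb')); print(back(c,[[210+139.5/2.5-.5,130+233.5/2.5-.5]],.094))
print(r.close_job())
```

```text
[[ 0.52702632 -0.06455426  0.094     ]]
the job is handed in; nothing more can be done
None
```

All four plants are on the bamboo stand, one in each saucer. From the robot's left to right they are ball cactus, aloe, column cactus and conifer, the same order as on the rack. I handed the job in at about 38.5 s of the 106 s allowed.

- **Centring:** after release, the top camera puts each plant about 2–3 mm from its saucer's centre, which is close to the camera's own 2 mm accuracy. The ball cactus is the furthest off, at about 2.7 mm.
- **Setting down:** each plant was lowered the last few millimetres slowly. At touchdown the wrist read 5 to 6 N upward, and only then did I open the gripper. In the last pictures all four stand upright.
- **Bystanders:** the bottle and the earbud case look to be where they started.
- **Limits:** the force readings I took stayed under about 8 N. I found no failed or contradictory checks.

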